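Grade turned knobs for oiling

ROBOT

A 6-joint arm with a two-finger parallel gripper is mounted at the origin on the work surface. World frame = base frame: x ahead of the robot, y to its left, z up, the work surface at z = 0. Lengths are in m, angles in rad, forces in N, time in s.
With the tool pointing down it reaches from about 0.35 to 0.775 m from the base axis. Payload 5.5 kg.
Tool frame: the origin (TCP) lies where the fingers leave the gripper's body, on its centre line; the fingertips stand env.tip_reach ahead of it and the grasp point (between the pads) lies 54 mm ahead of it (env.tip_reach is the distance from the TCP to the fingertips, in m); z points along the fingers, y is the line along which they close (so a half turn about z gives the same grasp; the last joint's range is limited). The gripper opens to 85 mm and grips with 20 to 120 N. Pads are 22 mm wide; open, the fingers measure 114 mm over their backs; the gripper's body (76 mm by 85 mm) begins 54 mm behind the grasp point. The pads swing forward as they close: fully open they stand 13 mm farther back than shut.
Start: joints at [-0.14, 0.313, 0.046, 1.304, 0, 1.431], TCP at [0.575, -0, 0.304] pointing down, gripper open.
Joint ranges: [-2.76, 2.76], [-0.86, 1.69], [-1.03, 1.26], [-2.2, 2.34], [-1.47, 1.5], [-3.14, 3.14]. Speed limits (rad/s): [2.57, 2.57, 3.14, 3.14, 3.14, 3.14].

INTERFACE

Orientations are given as a unit quaternion [w, x, y, z].
In Python, from workcell import status, optics, hand_in, env gives the robot as it stands.
- The arm moves only by the shell command python3 -m handwheel 'ROWS' [FORCE]. ROWS is a JSON object whose one key "deltas" holds a list of rows, each a list of 5 numbers: the opening, from -1 (shut) to 1 (fully open), then the shift along the tool's x, y, z in units of 40 mm (1.0 is 40 mm), then the turn about the tool's z in units of 10 degrees (1.0 is 10 degrees). In form: {"deltas": [[jaw, x, y, z, roll], ...]}. A call has 1 to 20 rows; each row shifts and turns the commanded pose from where the row before left it, along the tool's axes as they then stand; what a row does not reach is not made up. A row lasts 1/8 s, in which the tool goes at most 62.5 mm and 10.7 degrees, less where a joint would pass 70% of its speed; a pose out of reach is approached as far as the arm can. A call is refused whole if a number of a shift passes 1 or a number of a turn 1, either way. A call with a gripper value outside its range is refused whole. The fingers move at their own pace and stop on an object; FORCE is the grip in N (left out, the last holds). Time passes only in rows, so rows that do not move let the fingers close. It gives the time, the measured TCP pose, the force, the opening and the grip force at its end, in the units of the state.
- status.get_state(): the state, without advancing time (a new reading comes with each control period).
- optics.read_camera(name): name is "scene" or "side" or "wrist"; returns a dict with "frame" (384x512x3 uint8, red, green, blue), "depth" (384x512 float32, m along the optical axis (not along the pixel's ray), 0 where there is no reading), "vfov" (degrees; the focal length in pixels is half the picture's height over the tangent of half this angle, whatever the lens; pixels are square), "cx", "cy" (the principal point, pixels), "origin" and "attitude" of the camera in the world. Camera axes: x right, y down, z forward; pixel columns grow to the right and rows downward; lengths in m; the calibration is good to about 2 mm. A picture is of the moment at which its call begins.
- hand_in(): hands the job in; it is judged then, once.
The state is a dict: "clock": time; "joint_pos": joint angles; "qvel": joint speeds; "tau": joint torques, N m; "tcp_pos": TCP position; "orientation": TCP orientation; "wrist_force": force on the tool from outside, world axes, zero at the start; "ft_torque": the same for the moment, N m; "finger_gap": finger opening in m; "grip_force": force on a finger pad.
Only numpy, scipy, OpenCV 4.12 (cv2) and the standard library are available. Lean on these libraries where they do the work, as an engineer would, in place of code of your own. Each camera call takes 0.05 s, during which the arm holds its last target. There are 200 camera calls.

TASK

Set the four turned wooden knobs out for oiling: stand one upright in the middle of each cork pad on the board, in order of size, the smallest on the pad next to the oil tin and each next larger one a pad further along, so that the largest is farthest from the tin. Leave the tin and the sanding block where they are.

Things in the scene. Friction and masses are not known exactly. Their poses are not given: they have to be found in the camera images.
- knob_28: The smallest of four loose turned knobs of pale wood (mushroom-shaped cabinet knobs): 28 mm across its round head, 32 mm tall, standing on its flat foot of 17 mm diameter, with a narrow waist. Widest part is an upright band from 19 to 26 mm above the foot: grip it there. Origin: centre of the foot's underside; z up along its axis. Starts standing on the bench top (z = 0).
- knob_38: The second smallest of four loose turned knobs of pale wood (mushroom-shaped cabinet knobs): 38 mm across its round head, 38 mm tall, standing on its flat foot of 23 mm diameter, with a narrow waist. Widest part is an upright band from 23 to 31 mm above the foot: grip it there. Origin: centre of the foot's underside; z up along its axis. Starts standing on the bench top (z = 0).
- knob_48: The second largest of four loose turned knobs of pale wood (mushroom-shaped cabinet knobs): 48 mm across its round head, 44 mm tall, standing on its flat foot of 29 mm diameter, with a narrow waist. Widest part is an upright band from 26 to 36 mm above the foot: grip it there. Origin: centre of the foot's underside; z up along its axis. Starts standing on the bench top (z = 0).
- knob_58: The largest of four loose turned knobs of pale wood (mushroom-shaped cabinet knobs): 58 mm across its round head, 50 mm tall, standing on its flat foot of 35 mm diameter, with a narrow waist. Widest part is an upright band from 30 to 41 mm above the foot: grip it there. Origin: centre of the foot's underside; z up along its axis. Starts standing on the bench top (z = 0).
- pad_1: Round cork pad, 66 mm diameter, 3 mm thick; an end pad of the row. Four alike are fixed in one row, 83 to 107 mm apart, in sequence pad_1 to pad_4, on the middle line of a fixed plywood board (570 x 110 mm, 15 mm thick) lying roughly along y. Origin: centre of the pad's underside, on the board's top (z = 15 mm); its top face is 3 mm higher. x across the board, y along the row, z up.
- pad_2: Round cork pad, 66 mm diameter, 3 mm thick; a middle pad. Four alike are fixed in one row, 83 to 107 mm apart, in sequence pad_1 to pad_4, on the middle line of a fixed plywood board (570 x 110 mm, 15 mm thick) lying roughly along y. Origin: centre of the pad's underside, on the board's top (z = 15 mm); its top face is 3 mm higher. x across the board, y along the row, z up.
- pad_3: Round cork pad, 66 mm diameter, 3 mm thick; a middle pad. Four alike are fixed in one row, 83 to 107 mm apart, in sequence pad_1 to pad_4, on the middle line of a fixed plywood board (570 x 110 mm, 15 mm thick) lying roughly along y. Origin: centre of the pad's underside, on the board's top (z = 15 mm); its top face is 3 mm higher. x across the board, y along the row, z up.
- pad_4: Round cork pad, 66 mm diameter, 3 mm thick; the other end pad of the row. Four alike are fixed in one row, 83 to 107 mm apart, in sequence pad_1 to pad_4, on the middle line of a fixed plywood board (570 x 110 mm, 15 mm thick) lying roughly along y. Origin: centre of the pad's underside, on the board's top (z = 15 mm); its top face is 3 mm higher. x across the board, y along the row, z up.
- oil_tin: Closed round metal tin, 60 mm diameter, 54 mm tall plus a black cap to 64 mm, standing loose on the board at one end of the row, just beyond the end pad, about 100 mm from its middle (either pad_1 or pad_4). Origin: centre of its underside; z up. Not to be moved.
- sanding_block: Dark wooden sanding block, 75 x 50 mm and 32 mm tall, lying loose on the board at the other end of the row from the tin, about 100 mm from the middle of that end pad. Origin: centre of its underside; z up. Not to be moved.
Not all that is in view belongs to the job. What is shaped like the knob_38 but red is not meant.

How it is judged:
By the outcome, as a careful person would: the job done as asked, in the order asked, and still so for the second after the job is handed in, with the robot touching nothing.
It also fails if it takes over 88 s, if anything falls off the work surface, if the arm or the gripper's body presses on something with over 40 N, if the wrist force passes 120 N, or if a joint passes its speed limit or range.

## Working session

There is one attempt and no reset: what is moved stays moved. The work goes in short steps, Python scripts to look and compute and a shell command to move; the robot and the scene stay as the last step left them, time stands still between calls to the robot, and variables do not carry over. Pictures are saved under pics/ and viewed, at most 14 in all, crops included, and the job is handed in when it is done.

```bash
mkdir -p pics; ls; cat > h.py <<'E'
import numpy as np, cv2
from scipy.spatial.transform import Rotation as R
from workcell import status, optics, env
def cam(n):
    c=optics.read_camera(n); q=np.array(c["attitude"],float)
    c["R"]=q if q.shape==(3,3) else R.from_quat(np.r_[q[1:],q[0]]).as_matrix()
    c["f"]=c["frame"].shape[0]/2/np.tan(np.radians(c["vfov"])/2); c["o"]=np.array(c["origin"]); return c
def ray(c,u,v): return c["R"]@np.array([(u-c["cx"])/c["f"],(v-c["cy"])/c["f"],1.])
def plane(c,u,v,z):
    d=ray(c,u,v); return c["o"]+d*(z-c["o"][2])/d[2]
def cloud(c):
    v,u=np.mgrid[:384,:512]; d=c["depth"]
    p=np.stack([(u-c["cx"])/c["f"]*d,(v-c["cy"])/c["f"]*d,d],-1)
    return p@c["R"].T+c["o"]
def proj(c,p):
    q=c["R"].T@(np.array(p)-c["o"]); return c["f"]*q[0]/q[2]+c["cx"],c["f"]*q[1]/q[2]+c["cy"]
def save(c,n): cv2.imwrite("pics/"+n,cv2.cvtColor(c["frame"],cv2.COLOR_RGB2BGR))
E
python3 - <<'E'
from h import *
for n in("scene","side","wrist"):
    c=cam(n); save(c,n+"0.png"); np.savez(n+"0.npz",**c); print(n,c["f"],c["cx"],c["cy"],c["o"],c["R"].round(3).tolist(),(c["depth"]>0).mean())
print(status.get_state(),env.tip_reach)
a=[cv2.imread(f"pics/{n}0.png") for n in("scene","side","wrist")]
cv2.imwrite("pics/all0.png",np.vstack([cv2.resize(x,None,fx=.75,fy=.75) for x in a[:2]]))
E
```

```text
pics
scene 425.01404714796774 252.02161529445036 195.73151326325655 [1.33334165 0.14008693 0.63315256] [[-0.127, 0.599, -0.791], [0.992, 0.076, -0.102], [-0.001, -0.798, -0.603]] 0.9959208170572916
side 473.7728502580648 259.6922595820661 195.40544550204254 [ 0.46262255 -0.65875808  0.6524717 ] [[0.991, -0.093, 0.096], [-0.134, -0.667, 0.733], [-0.004, -0.739, -0.674]] 0.9959004720052084
wrist 329.1206491164202 262.9154539302802 190.70939451479998 [0.57580969 0.08493517 0.37493937] [[1.0, 0.001, -0.002], [0.0, -0.945, -0.327], [-0.002, 0.327, -0.945]] 0.9960072835286459
{'clock': 0.15, 'joint_pos': array([-1.39585727e-01,  3.13812869e-01,  4.52422184e-02,  1.30358558e+00,
        1.19508119e-05,  1.43117647e+00]), 'qvel': array([-0.00040811, -0.00298059,  0.00378831, -0.00138157,  0.00041729,
       -0.00155115]), 'tau': array([ 1.76330479e-03, -4.81067133e+01,  2.98815805e+01,  1.39078675e-02,
       -1.10673584e-04, -5.56924022e-05]), 'tcp_pos': array([5.74723117e-01, 4.02270950e-05, 3.03223122e-01]), 'orientation': array([-5.46620814e-04,  7.07094552e-01,  7.07118683e-01, -4.04446358e-04]), 'wrist_force': array([ 0.03208003, -0.29693402,  0.27500685]), 'ft_torque': array([0.01254196, 0.05071049, 0.03783578]), 'grip_force': 0.0, 'finger_gap': 0.08480504772012928} 0.0726
```

View pics/scene0.png

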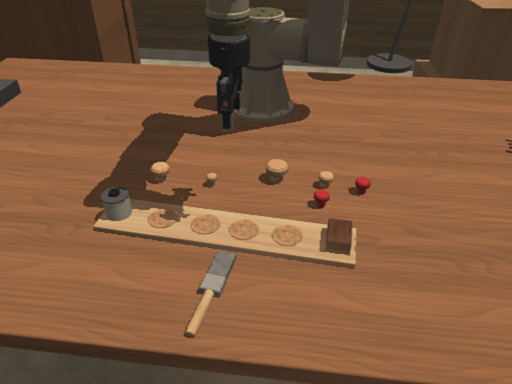

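View pics/side0.png

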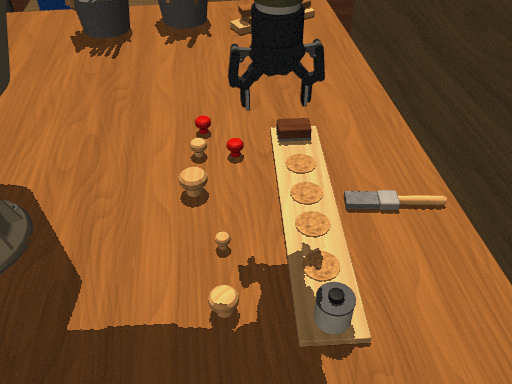

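The scene picture shows pale knobs at (160,170) = 48, (211,178) = 28, (277,170) = 58 and (326,179) = 38. The red decoys are at (322,197) and (363,184). The pads are at (161,218), (205,224), (243,230) and (287,235). The tin is at the left end (116,205) and the block at the right end (339,235). The side view agrees: 38 at (198,147), 58 at (193,180), 28 at (222,240), 48 at (223,299).

```bash
cat > m.py <<'E'
from h import *
def tri(cs,uv):
    A=np.zeros((3,3));b=np.zeros(3);res=[]
    for c,p in zip(cs,uv):
        d=ray(c,*p);d/=np.linalg.norm(d);M=np.eye(3)-np.outer(d,d);A+=M;b+=M@c["o"]
    x=np.linalg.solve(A,b)
    return x,[np.linalg.norm(np.subtract(proj(c,x),p)) for c,p in zip(cs,uv)]
E
python3 - <<'E'
from m import *
C={n:dict(np.load(n+"0.npz")) for n in("scene","side")}
near=dict(k48=[(160,170),(223,299)],k28=[(211,178),(222,240)],k58=[(277,170),(193,180)],k38=[(326,178),(198,147)],
 pA=[(161,218),(322,266)],pB=[(205,224),(312,224)],pC=[(243,230),(306,192)],pD=[(287,235),(301,163)])
for n,c in C.items():
    hsv=cv2.cvtColor(c["frame"],cv2.COLOR_RGB2HSV)
    print(n,{k:hsv[v[n=="side"][::-1]].tolist() for k,v in near.items()}, hsv[150,290],hsv[206,150])
P={n:cloud(c) for n,c in C.items()}
for k,v in near.items():
    print(k,[P[n][v[i][1],v[i][0]].round(3) for i,n in enumerate(C)], [x.round(3) for x in tri(C.values(),v)])
    if k[0]=="k":
        x=tri(C.values(),v)[0]
        for n in C:
            q=P[n].reshape(-1,3); q=q[(np.hypot(*(q[:,:2]-x[:2]).T)<.045)&(q[:,2]>.006)]
            print("  ",n,len(q),q[:,2].max().round(4),q.min(0).round(4),q.max(0).round(4))
print("bench z",[np.median(P[n][140:150,230:260,2]) for n in C])
E
```

```text
scene {'k48': [15, 120, 199], 'k28': [14, 121, 166], 'k58': [14, 124, 171], 'k38': [14, 123, 182], 'pA': [14, 130, 188], 'pB': [14, 129, 199], 'pC': [14, 129, 194], 'pD': [14, 129, 199]} [ 12 141 148] [ 15 110 102]
side {'k48': [21, 135, 234], 'k28': [14, 158, 215], 'k58': [18, 143, 238], 'k38': [16, 158, 171], 'pA': [15, 161, 226], 'pB': [17, 163, 236], 'pC': [16, 163, 234], 'pD': [15, 165, 227]} [ 18 133 237] [ 14 189 179]Traceback (most recent call last):
  File "<stdin>", line 10, in <module>
AttributeError: 'list' object has no attribute 'round'. Did you mean: 'count'?
```

View pics/wrist0.png

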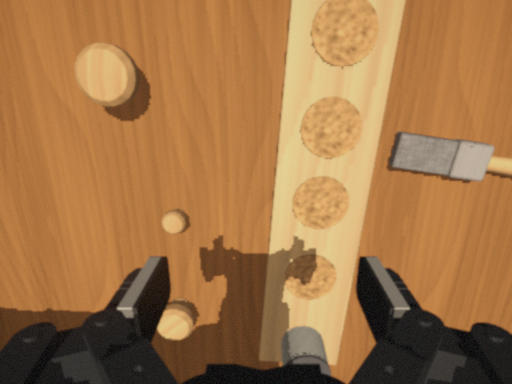

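The wrist view shows the 58 at (106,74), the 28 at (173,222), the 48 at (176,322), pads at (345,30), (331,127), (321,202) and (311,277), and the tin at (304,345).

```bash
python3 - <<'E'
from m import *
C={n:dict(np.load(n+"0.npz")) for n in("scene","side","wrist")}
near=dict(k48=[(160,170),(223,299),(176,322)],k28=[(211,178),(222,240),(173,222)],k58=[(277,170),(193,180),(106,74)],k38=[(326,178),(198,147)],
 pA=[(161,218),(322,266),(311,277)],pB=[(205,224),(312,224),(321,202)],pC=[(243,230),(306,192),(331,127)],pD=[(287,235),(301,163),(345,30)])
P={n:cloud(c) for n,c in C.items()}
for k,v in near.items():
    x,r=tri(list(C.values())[:len(v)],v)
    print(k,x.round(4),np.round(r,1),[P[n][v[i][1],v[i][0]].round(4).tolist() for i,n in enumerate(C) if i<len(v)])
    if k[0]=="k":
        for n in C:
            q=P[n].reshape(-1,3); q=q[(np.hypot(*(q[:,:2]-x[:2]).T)<.045)&(q[:,2]>.006)]
            if len(q)>5: print("  ",n,len(q),q.min(0).round(4),q.max(0).round(4))
# wrist: raised-pixel masks and cork mask
c=C["wrist"]; hsv=cv2.cvtColor(c["frame"],cv2.COLOR_RGB2HSV)
for p in [(345,30),(331,127),(321,202),(311,277),(295,160),(285,240),(106,74),(173,222),(230,100)]: print(p,cv2.mean(hsv[p[1]-4:p[1]+5,p[0]-4:p[0]+5])[:3])
E
```

```text
k48 [ 0.4623 -0.2119  0.029 ] [0.9 0.6 1.6] [[0.4805, -0.2022, 0.0415], [0.462, -0.2221, 0.0417], [0.4679, -0.2009, 0.0444]]
   scene 269 [ 0.4425 -0.2307  0.0061] [ 0.4869 -0.1851  0.0463]
   side 718 [ 0.4383 -0.2374  0.0062] [ 0.4856 -0.1925  0.0452]
   wrist 1120 [ 0.4412 -0.2291  0.0063] [ 0.4863 -0.1854  0.0474]
k28 [ 0.469  -0.077   0.0191] [0.6 0.9 0.4] [[0.4799, -0.0728, 0.028], [0.4699, -0.0869, 0.028], [0.4732, -0.0705, 0.0342]]
   scene 102 [ 0.4613 -0.0854  0.0061] [ 0.4846 -0.0595  0.0335]
   side 193 [ 0.4572 -0.0923  0.0062] [ 0.4833 -0.066   0.0318]
   wrist 475 [ 0.4576 -0.087   0.006 ] [ 0.4848 -0.0597  0.035 ]
k58 [0.4216 0.0874 0.0272] [0.2 1.2 2.9] [[0.449, 0.0893, 0.045], [0.4249, 0.0652, 0.0445], [0.4299, 0.0874, 0.052]]
   scene 374 [0.3983 0.0595 0.0062] [0.4527 0.116  0.0516]
   side 604 [0.3947 0.0531 0.0061] [0.452  0.1067 0.0502]
   wrist 3224 [0.3961 0.0582 0.0305] [0.4536 0.1155 0.0538]
k38 [0.4365 0.2113 0.0199] [1.2 1.3] [[0.4532, 0.2114, 0.0342], [0.4384, 0.1903, 0.0322]]
   scene 179 [0.4237 0.1943 0.0062] [0.4585 0.2295 0.0392]
   side 219 [0.4203
[... 439 characters left out ...]
] [[0.6561, 0.1283, 0.0185], [0.6556, 0.1242, 0.0156], [0.655, 0.1281, 0.0207]]
(345, 30) (16.962962962962962, 133.0, 219.44444444444443)
(331, 127) (16.88888888888889, 131.8641975308642, 222.14814814814812)
(321, 202) (16.76543209876543, 132.53086419753086, 222.33333333333331)
(311, 277) (15.432098765432098, 142.8641975308642, 170.7530864197531)
(295, 160) (20.62962962962963, 97.50617283950616, 227.66666666666666)
(285, 240) (18.76543209876543, 106.1111111111111, 227.18518518518516)
(106, 74) (18.493827160493826, 117.20987654320987, 224.320987654321)
(173, 222) (17.666666666666664, 120.82716049382715, 225.9012345679012)
(230, 100) (14.407407407407407, 160.35802469135803, 189.18518518518516)
```

```bash
python3 - <<'E'
from m import *
a=cv2.imread("pics/scene0.png")[150:250,95:365]; cv2.imwrite("pics/crop.png",cv2.resize(a,None,fx=2.9,fy=2.9,interpolation=cv2.INTER_CUBIC))
C=dict(np.load("scene0.npz")); P=cloud(C); hsv=cv2.cvtColor(C["frame"],cv2.COLOR_RGB2HSV)
m=(((hsv[...,0]<6)|(hsv[...,0]>172))&(hsv[...,1]>190)&(hsv[...,2]>60)).astype(np.uint8)
n,l,s,ce=cv2.connectedComponentsWithStats(m)
for i in range(1,n):
    if s[i,4]>30: q=P[l==i]; print(ce[i],s[i,4],q.min(0).round(3),q.max(0).round(3))
# wrist pads
c=dict(np.load("wrist0.npz")); hsv=cv2.cvtColor(c["frame"],cv2.COLOR_RGB2HSV); P=cloud(c)
m=((hsv[...,1]>118)&(P[...,2]>.012)&(P[...,2]<.026)).astype(np.uint8)
m=cv2.morphologyEx(m,cv2.MORPH_OPEN,np.ones((5,5)))
n,l,s,ce=cv2.connectedComponentsWithStats(m)
for i in range(1,n):
    if s[i,4]>600:
        h=cv2.convexHull(np.argwhere(l==i)[:,::-1].astype(np.int32)); e=cv2.fitEllipse(h); print(e,s[i],plane(c,*e[0],.018).round(4),P[l==i].mean(0).round(4))
E
```

```text
((344.60693359375, 29.432992935180664), (66.23939514160156, 75.13804626464844), 23.205698013305664) [ 311    0   68   67 3675] [0.6552 0.1289 0.018 ] [0.6548 0.1273 0.0197]
((331.066650390625, 127.23713684082031), (59.11465835571289, 63.30070114135742), 44.09946823120117) [ 301   97   61   62 2913] [0.6484 0.0338 0.018 ] [0.648  0.0338 0.0197]
((320.0935974121094, 202.3254852294922), (51.738243103027344, 57.59354019165039), 71.18756866455078) [ 293  177   56   52 2321] [ 0.6415 -0.0527  0.018 ] [ 0.6414 -0.0524  0.0197]
((293.0495910644531, 302.6357421875), (82.26622009277344, 130.40057373046875), 11.834528923034668) [ 259  240   77  121 4466] [ 0.6143 -0.1925  0.018 ] [ 0.6094 -0.1764  0.0179]
```

View pics/crop.png

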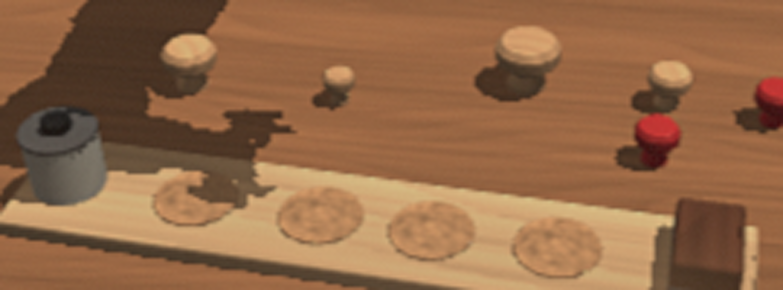

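The enlarged crop shows, left to right, pale 48 (190,52), 28 (338,78), 58 (528,47) and 38 (669,78). Two red knobs of the 38 shape stand at (656,135) and (770,98). The pale one at (669,78) is the one meant, because the task rules out red. The tin is beside the left pad, so 28, 38, 48 and 58 go left to right.

```bash
python3 -m handwheel '{"deltas": [[0.4,-0.61,-0.86,0.86,0],[0.4,-0.61,-0.86,0.86,0],[0.4,-0.61,-0.86,0.86,0],[0.4,0,0,0,0]]}' 40
cat > w.py <<'E'
from m import *
import sys
# usage: w.py name x y head_r z_band ; finds knob near x,y in wrist view
n,x,y,r,zb=sys.argv[1],*map(float,sys.argv[2:6])
c=cam("wrist"); save(c,n+".png"); np.savez(n+".npz",**c); P=cloud(c); hsv=cv2.cvtColor(c["frame"],cv2.COLOR_RGB2HSV)
s=status.get_state(); t=s["tcp_pos"]
u,v=np.array(proj(c,[x,y,zb])); 
zm=float(sys.argv[6]) if len(sys.argv)>6 else .012
m=((np.hypot(P[...,0]-x,P[...,1]-y)<r+.012)&(P[...,2]>zm)).astype(np.uint8)
q=P[m>0]; band=q[abs(q[:,2]-zb-.002)<.006]
(mx,my),R_=cv2.minEnclosingCircle(band[:,:2].astype(np.float32))
print("raised",m.sum(),"top",q[:,2].max().round(4),"bbox centre",((q.min(0)+q.max(0))/2).round(4),"band circle",round(mx,4),round(my,4),round(R_,4))
pt=q[q[:,2]>q[:,2].max()-.006]; print("top cap mean",pt.mean(0).round(4))
cnt=max(cv2.findContours(m,0,2)[0],key=cv2.contourArea); e=cv2.fitEllipse(cv2.convexHull(cnt)); print("ellipse",np.round(e[0],1),np.round(e[1],1),"on band plane",plane(c,*e[0],zb).round(4))
print("tcp",t.round(4),"gap",round(s["finger_gap"],4),"q",s["orientation"].round(4))
E
python3 w.py w28 .4715 -.0734 .014 .0225; python3 -c "from workcell import env;print(env.tip_reach)"
```

```text
clock: 0.65
tcp_pos: [0.4663, -0.073, 0.1969]
orientation: [-0.004, 0.708, 0.706, -0.002]
wrist_force: [-0.1, 0.4, -0.1]
finger_gap: 0.0601
grip_force: 0.0
raised 5034 top 0.212 bbox centre [ 0.4738 -0.0704  0.1164] band circle 0.4713 -0.0735 0.0141
top cap mean [ 0.4842 -0.056   0.2085]
ellipse [  97.9 3390.9] [ 514.7 6351.8] on band plane [0.5244 1.0723 0.0225]
tcp [ 0.4695 -0.0733  0.1991] gap 0.0601 q [-0.0019  0.7078  0.7064 -0.0009]
0.0726
```

```bash
sed -i 's/&(P\[...,2\]>zm))/\&(P[...,2]>zm)\&(P[...,2]<zb+.03))/' w.py; python3 w.py w28b .4715 -.0734 .014 .0225; python3 -m handwheel '{"deltas": [[0.4,0,0,0.9,0],[0.4,0,0,0.9,0],[0.4,0,0,0.75,0],[0.4,0,0,0.5,0],[0.4,0,0,0,0],[-1,0,0,0,0],[-1,0,0,0,0],[-1,0,0,0,0],[-1,0,0,0,0]]}' 40
```

```text
raised 977 top 0.0347 bbox centre [ 0.4714 -0.0736  0.0274] band circle 0.4709 -0.0738 0.0141
top cap mean [ 0.471  -0.0726  0.032 ]
ellipse [264.5 191.4] [35.2 35.5] on band plane [ 0.471  -0.0747  0.0225]
tcp [ 0.4717 -0.0735  0.2007] gap 0.0596 q [-1.000e-04  7.075e-01  7.068e-01  1.000e-04]
clock: 1.88
tcp_pos: [0.4732, -0.0736, 0.08]
orientation: [0.001, 0.707, 0.707, 0.001]
wrist_force: [0.9, 0.9, 6.1]
finger_gap: 0.0252
grip_force: 39.2
```

```bash
python3 -m handwheel '{"deltas": [[0.2,0,0,0,0],[0.2,0,0,0,0],[0.2,0,0,0,0]]}'; python3 w.py w28c .4715 -.0734 .014 .0225
```

```text
clock: 2.25
tcp_pos: [0.4716, -0.0731, 0.0785]
orientation: [-0.0, 0.707, 0.707, -0.0]
wrist_force: [-0.3, -0.1, 0.1]
finger_gap: 0.0511
grip_force: 0.0
raised 3802 top 0.0497 bbox centre [ 0.4657 -0.0726  0.0309] band circle 0.4655 -0.0733 0.0204
top cap mean [ 0.4465 -0.0731  0.0472]
ellipse [261.4 280.4] [63.5 63.7] on band plane [ 0.4718 -0.0755  0.0225]
tcp [ 0.4716 -0.0731  0.0785] gap 0.0514 q [-2.000e-04  7.071e-01  7.071e-01 -1.000e-04]
```

View pics/w28c.png

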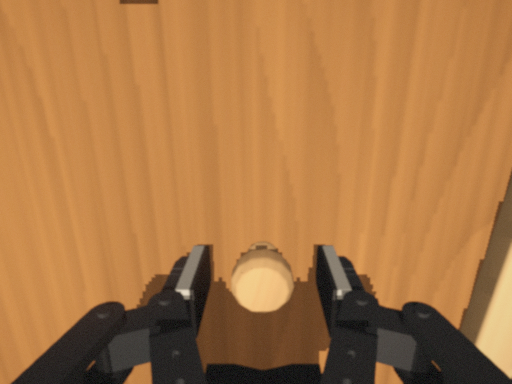

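The wrist view shows the 28 still upright at (263,280), centred between the fingers. The first grip was too high on the dome, so I'll go about 6 mm lower.

```bash
python3 -m handwheel '{"deltas": [[0.2,0,0,0.15,0],[0.2,0,0,0,0],[-1,0,0,0,0],[-1,0,0,0,0],[-1,0,0,0,0],[-1,0,0,0,0]]}' 40; python3 - <<'E'
from h import *
c=dict(np.load("w28c.npz"));P=cloud(c)
for u,v in((197,250),(322,250),(185,290)): print(P[v-4:v+5:4,u-4:u+5:4].reshape(-1,3).round(3).tolist())
print(status.get_state()["finger_gap"],status.get_state()["tcp_pos"])
E
```

```text
clock: 3.05
tcp_pos: [0.4719, -0.0732, 0.0728]
orientation: [0.0, 0.707, 0.707, 0.0]
wrist_force: [-0.1, -0.8, 1.6]
finger_gap: 0.0258
grip_force: 39.2
[[0.44, -0.061, 0.016], [0.442, -0.061, 0.017], [0.444, -0.061, 0.017], [0.441, -0.061, 0.02], [0.443, -0.062, 0.019], [0.445, -0.062, 0.019], [0.442, -0.061, 0.023], [0.443, -0.062, 0.022], [0.445, -0.062, 0.023]]
[[0.498, -0.063, 0.014], [0.5, -0.062, 0.016], [0.501, -0.062, 0.016], [0.498, -0.064, 0.016], [0.499, -0.062, 0.02], [0.501, -0.062, 0.019], [0.498, -0.065, 0.017], [0.498, -0.062, 0.023], [0.5, -0.061, 0.023]]
[[0.442, -0.062, 0.046], [0.444, -0.062, 0.046], [0.445, -0.062, 0.046], [0.442, -0.062, 0.048], [0.444, -0.062, 0.048], [0.446, -0.062, 0.049], [0.443, -0.061, 0.052], [0.444, -0.064, 0.048], [0.445, -0.064, 0.048]]
0.02580450285490965 [ 0.47193096 -0.0732295   0.07279898]
```

```bash
python3 -m handwheel '{"deltas": [[-1,0,0,-0.6,0],[-1,0,0,-0.8,0],[-1,-0.4,0.8,-0.8,0],[-1,-0.4,0.8,-0.8,0],[-1,-0.4,0.8,-0.2,0],[-1,-0.4,0.8,0,0],[-1,-0.4,0.8,0,0],[-1,0,0,0,0],[-1,0,0,0,0]]}' 40
cat > pad.py <<'E'
from m import *
import sys
n=sys.argv[1]; c=cam("wrist"); save(c,n+".png"); np.savez(n+".npz",**c); hsv=cv2.cvtColor(c["frame"],cv2.COLOR_RGB2HSV); P=cloud(c)
s=status.get_state(); print("tcp",s["tcp_pos"].round(4),"gap",round(s["finger_gap"],4),"F",s["wrist_force"].round(2),"q",s["orientation"].round(4))
st=int(sys.argv[2]) if len(sys.argv)>2 else 118
m=((hsv[...,1]>st)&(P[...,2]>.012)&(P[...,2]<.026)).astype(np.uint8)
m=cv2.morphologyEx(cv2.morphologyEx(m,cv2.MORPH_CLOSE,np.ones((3,3))),cv2.MORPH_OPEN,np.ones((7,7)))
N,l,sx,ce=cv2.connectedComponentsWithStats(m)
for i in range(1,N):
    if sx[i,4]>700:
        e=cv2.fitEllipse(cv2.convexHull(np.argwhere(l==i)[:,::-1].astype(np.int32))); print("cork",np.round(e[0],1),np.round(e[1],1),sx[i],"on .018:",plane(c,*e[0],.018).round(4),"z",np.median(P[l==i][:,2]).round(4))
E
python3 pad.py pA
```

```text
clock: 4.18
tcp_pos: [0.6311, -0.1529, 0.2001]
orientation: [-0.001, 0.707, 0.707, -0.0]
wrist_force: [0.2, 0.3, 0.8]
finger_gap: 0.0254
grip_force: 39.4
tcp [ 0.6309 -0.1527  0.2004] gap 0.0256 F [ 0.47  0.16 -0.77] q [-7.000e-04  7.070e-01  7.072e-01 -3.000e-04]
cork [276.7  53.4] [ 92.2 100.4] [ 232    4   91  100 7222] on .018: [ 0.6416 -0.052   0.018 ] z 0.0198
cork [265.8 187.1] [76.2 81.1] [ 226  150   81   76 4844] on .018: [ 0.6341 -0.1526  0.018 ] z 0.0198
```

View pics/pA.png

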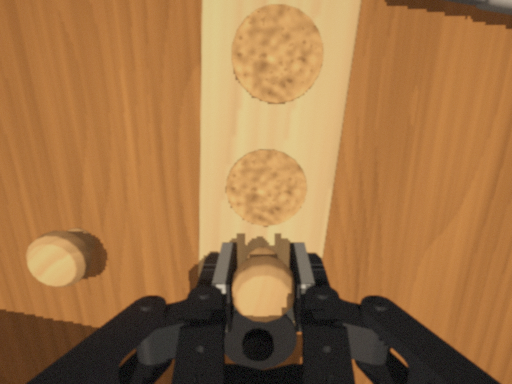

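Held knob at (263,285). Pad A is at (266,187) and measures (0.634,-0.1525), with pad B above it at (277,53). I'll set the 28 down.

```bash
python3 -m handwheel '{"deltas": [[-1,0,0.08,0.7,0],[-1,0,0,0.8,0],[-1,0,0,0.7,0],[-1,0,0,0.3,0],[-1,0,0,0.15,0],[-1,0,0,0.06,0],[-1,0,0,0,0],[-1,0,0,0,0]]}' 40
python3 -c "
from h import *
s=status.get_state();print(s['wrist_force'],s['tcp_pos'],s['finger_gap'])"
```

```text
clock: 5.22
tcp_pos: [0.6355, -0.1534, 0.0932]
orientation: [0.001, 0.707, 0.707, 0.0]
wrist_force: [0.2, 0.5, -0.3]
finger_gap: 0.0257
grip_force: 39.4
[ 0.16522868  0.49948664 -0.26183397] [ 0.63552613 -0.15340428  0.0931762 ] 0.0257174943662813
```

```bash
python3 -m handwheel '{"deltas": [[-1,0,0,0.04,0],[-1,0,0,0,0],[0,0,0,0,0],[0.2,0,0,0,0],[0.2,0,0,0,0],[0.2,0,0,-0.3,0],[0.2,0,0,-0.8,0],[0.2,0,0,-0.8,0],[0.2,0,0,-0.8,0],[0.2,0,0,0,0],[0.2,0,0,0,0]]}' 40
python3 w.py k28p .634 -.1525 .014 .0405 .030; python3 pad.py pA2 112
```

```text
clock: 6.6
tcp_pos: [0.6349, -0.1531, 0.1987]
orientation: [0.0, 0.707, 0.707, 0.0]
wrist_force: [-0.1, -0.4, -0.2]
finger_gap: 0.0516
grip_force: 0.0
raised 1133 top 0.0528 bbox centre [ 0.6355 -0.1537  0.0456] band circle 0.6352 -0.1538 0.014
top cap mean [ 0.6352 -0.1528  0.05  ]
ellipse [262.1 199.5] [37.7 37.9] on band plane [ 0.6353 -0.1548  0.0405]
tcp [ 0.6345 -0.153   0.1979] gap 0.0514 q [-6.000e-04  7.071e-01  7.071e-01 -3.000e-04]
tcp [ 0.6343 -0.153   0.1975] gap 0.0508 F [-0.58 -0.22  0.09] q [-1.000e-03  7.071e-01  7.071e-01 -5.000e-04]
cork [271.8  52.5] [ 94.5 103.2] [ 226    3   94  101 7532] on .018: [ 0.6415 -0.0518  0.018 ] z 0.0197
cork [261.4 187.7] [77.8 82.8] [ 220  149   83   78 3912] on .018: [ 0.634  -0.1526  0.018 ] z 0.0197
cork [223.1 274.5] [42.8 81.3] [ 207  235   38   79 1537] on .018: [ 0.5998 -0.2338  0.018 ] z 0.0168
cork [292.4 271. ] [48.8 75.5] [ 268  234   48   75 1957] on .018: [ 0.6613 -0.2302  0.018 ] z 0.0168
```

View pics/k28p.png

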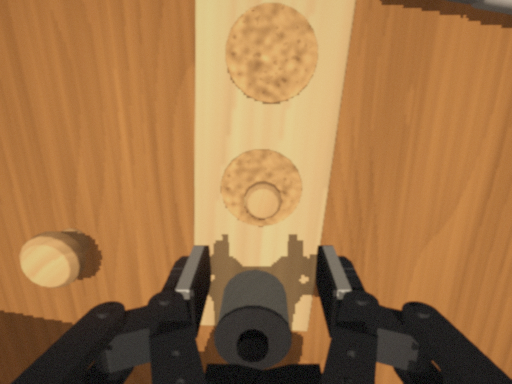

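The 28 stands at (262,200), about 1.5 mm from the pad's centre, which is good. Next is the 38.

```bash
python3 -m handwheel '{"deltas": [[0.4,0.91,-0.48,0,0],[0.4,0.91,-0.48,0,0],[0.4,0.91,-0.48,0,0],[0.4,0.91,-0.48,0,0],[0.4,0.91,-0.48,0,0],[0.4,0.91,-0.48,0,0],[0.4,0.91,-0.48,0,0],[0.4,0.91,-0.48,0,0],[0.4,0.91,-0.48,0,0],[0.4,0.91,-0.48,0,0],[0.4,0,0,0,0],[0.4,0,0,0,0]]}' 40
python3 w.py w38 .441 .2115 .019 .027; python3 - <<'E'
from h import *
c=dict(np.load("w38.npz"));P=cloud(c);f=c["frame"].astype(int)
m=((f[...,0]>2*f[...,1])&(f[...,0]>60)&(f[...,1]<60)&(P[...,2]>.004)&(P[...,2]<.06)).astype(np.uint8)
n,l,s,ce=cv2.connectedComponentsWithStats(m)
for i in range(1,n):
    if s[i,4]>150: q=P[l==i]; print("red",ce[i],s[i,4],q.min(0).round(3),q.max(0).round(3))
E
```

```text
clock: 8.2
tcp_pos: [0.4428, 0.2106, 0.198]
orientation: [-0.0, 0.707, 0.707, -0.001]
wrist_force: [0.1, 0.4, -0.2]
finger_gap: 0.0594
grip_force: 0.0
raised 1881 top 0.0413 bbox centre [0.439  0.212  0.0327] band circle 0.4389 0.2121 0.019
top cap mean [0.4389 0.2129 0.0381]
ellipse [256.8 190.9] [48.8 49.1] on band plane [0.4388 0.2112 0.027 ]
tcp [0.4431 0.2103 0.1982] gap 0.0597 q [-0.000e+00  7.073e-01  7.069e-01 -4.000e-04]
red [276.86401925  71.77617329] 831 [0.436 0.283 0.03 ] [0.471 0.319 0.04 ]
red [359.7016081  204.87611674] 1679 [0.501 0.185 0.005] [0.537 0.22  0.041]
```

View pics/w38.png

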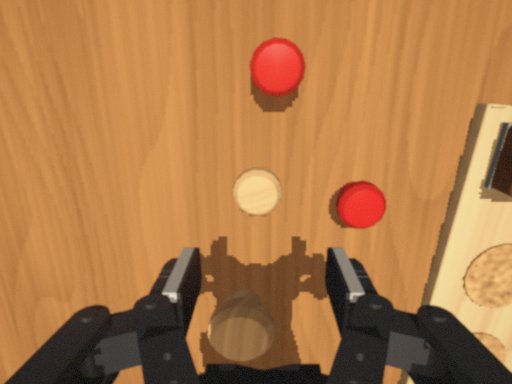

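Pale 38 at (257,191) between the fingers. The red knobs at (277,67) and (360,205) are clear of the fingers at this opening.

```bash
python3 -m handwheel '{"deltas": [[0.4,0.04,-0.1,0.8,0],[0.4,0,0,0.8,0],[0.4,0,0,0.8,0],[0.4,0,0,0.5,0],[0.4,0,0,0.12,0],[0.4,0,0,0,0],[-1,0,0,0,0],[-1,0,0,0,0],[-1,0,0,0,0],[-1,0,0,0,0]]}' 40; python3 -c "
from h import *
s=status.get_state();print(s['wrist_force'],s['tcp_pos'],s['finger_gap'])"
```

```text
clock: 9.5
tcp_pos: [0.4399, 0.2126, 0.079]
orientation: [0.001, 0.707, 0.707, 0.001]
wrist_force: [0.5, -1.4, 6.2]
finger_gap: 0.0361
grip_force: 39.9
[ 0.53340456 -1.42384467  6.15076796] [0.43994376 0.21255481 0.07902856] 0.036069439231258806
```

```bash
python3 -m handwheel '{"deltas": [[-1,0,0,-0.5,0],[-1,0,0,-0.9,0],[-1,0,0,-0.9,0],[-1,-0.82,0.63,-0.75,0],[-1,-0.82,0.63,0,0],[-1,-0.82,0.63,0,0],[-1,-0.82,0.63,0,0],[-1,-0.82,0.63,0,0],[-1,-0.82,0.63,0,0],[-1,-0.82,0.63,0,0],[-1,-0.82,0.63,0,0],[-1,0,0,0,0],[-1,0,0,0,0]]}' 40; python3 pad.py pB
```

```text
clock: 11.12
tcp_pos: [0.64, -0.0497, 0.1995]
orientation: [-0.001, 0.707, 0.707, -0.0]
wrist_force: [-0.4, -0.9, -1.5]
finger_gap: 0.0364
grip_force: 40.2
tcp [ 0.6399 -0.0492  0.1997] gap 0.0363 F [0.61 0.21 0.28] q [-6.000e-04  7.069e-01  7.073e-01 -2.000e-04]
cork [273.4  78.4] [90.5 96.5] [ 229   31   90   97 6799] on .018: [0.6484 0.0343 0.018 ] z 0.0197
cork [263.9 191.7] [78.9 80.7] [ 225  153   80   82 4880] on .018: [ 0.6415 -0.0532  0.018 ] z 0.0197
cork [255.2 339.7] [65.3 99.9] [ 212  311   92   56 3390] on .018: [ 0.6333 -0.2045  0.018 ] z 0.0168
```

View pics/pB.png

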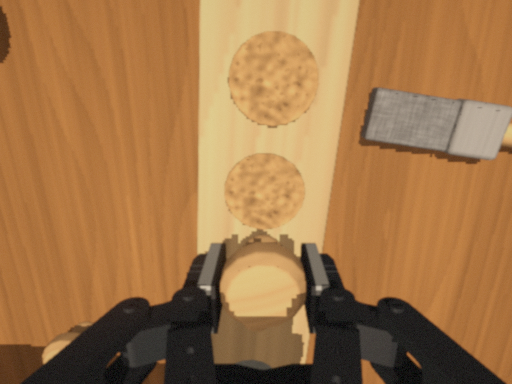

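The 38 is held straight at (262,290) and pad B is at (264,191). I'll set it down, let it settle and release.

```bash
python3 -m handwheel '{"deltas": [[-1,-0.07,0.03,0.7,0],[-1,0,0,0.8,0],[-1,0,0,0.65,0],[-1,0,0,0.25,0],[-1,0,0,0.1,0],[-1,0,0,0.03,0],[-1,0,0,0,0],[-1,0,0,0,0]]}' 40;  python3 -c "
from h import *
s=status.get_state();print(s['wrist_force'],s['tcp_pos'],s['finger_gap'])"
```

```text
clock: 12.18
tcp_pos: [0.6423, -0.0529, 0.0996]
orientation: [0.001, 0.707, 0.707, 0.0]
wrist_force: [-0.3, -1.3, 0.5]
finger_gap: 0.0363
grip_force: 40.2
[-0.26053149 -1.25475282  0.48789338] [ 0.64228763 -0.05294506  0.0995529 ] 0.036332691296742006
```

```bash
python3 -m handwheel '{"deltas": [[-1,0.02,-0.02,0.03,0],[-1,0,0,0.03,0],[-1,0,0,0,0]]}' 40;  python3 -c "
from h import *
s=status.get_state();print(s['wrist_force'],s['tcp_pos'],s['finger_gap'])"
```

```text
clock: 12.55
tcp_pos: [0.6411, -0.052, 0.0971]
orientation: [0.0, 0.707, 0.707, 0.0]
wrist_force: [-1.6, -0.2, 4.9]
finger_gap: 0.0364
grip_force: 40.6
[-1.60420104 -0.20367233  4.86310311] [ 0.64109585 -0.05202746  0.09711348] 0.036394659953318635
```

Contact felt (5 N). Release, rise and go towards the 48 (seen at about (0.464,-0.208)), stopping first to check pad B.

```bash
python3 -m handwheel '{"deltas": [[0.2,0,0,0,0],[0.4,0,0,0,0],[0.4,0,0,0,0],[0.4,0,0,-0.3,0],[0.4,0,0,-0.8,0],[0.4,0,0,-0.8,0],[0.4,0,0,-0.7,0],[0.4,0,0,0,0]]}' 40
python3 w.py k38p .6415 -.0525 .019 .045 .032; python3 pad.py pB2 112
python3 -m handwheel '{"deltas": [[0.6,-0.78,-0.88,0,0],[0.7,-0.78,-0.88,0,0],[0.7,-0.78,-0.88,0,0],[0.7,-0.78,-0.88,0,0],[0.7,-0.78,-0.88,0,0],[0.7,0,0,0,0],[0.7,0,0,0,0]]}' 40
python3 w.py w48 .464 -.2075 .024 .031
```

```text
clock: 13.55
tcp_pos: [0.6427, -0.0523, 0.2041]
orientation: [0.003, 0.707, 0.707, 0.002]
wrist_force: [-0.3, -0.4, 0.0]
finger_gap: 0.06
grip_force: 0.0
raised 2052 top 0.0592 bbox centre [ 0.6416 -0.0522  0.0504] band circle 0.6414 -0.0525 0.0192
top cap mean [ 0.6415 -0.0514  0.0561]
ellipse [258.6 197.9] [51.  51.3] on band plane [ 0.6415 -0.0532  0.045 ]
tcp [ 0.6419 -0.0522  0.2021] gap 0.0592 q [0.0015 0.7071 0.7071 0.001 ]
tcp [ 0.6411 -0.052   0.2007] gap 0.0597 F [-0.23 -0.07 -0.92] q [4.000e-04 7.071e-01 7.071e-01 3.000e-04]
cork [281.3  56.4] [ 97.5 143.6] [ 225    0  107  123 7760] on .018: [0.6566 0.0465 0.018 ] z 0.0196
cork [260.5 186.3] [76.5 81.8] [ 221  149   81   63 2688] on .018: [ 0.6415 -0.0521  0.018 ] z 0.0197
cork [250.2 304. ] [131.3 178.8] [  195   236   121   137 10012] on .018: [ 0.6316 -0.168   0.018 ] z 0.0171
clock: 14.52
tcp_pos: [0.4648, -0.2079, 0.1996]
orientation: [-0.001, 0.707, 0.707, 0.0]
wrist_force: [0.2, -0.7, 0.7]
finger_gap: 0.0725
grip_force: 0.0
raised 3039 top 0.0477 bbox centre [ 0.4627 -0.2101  0.0378] band circle 0.4628 -0.21 0.0242
top cap mean [ 0.4627 -0.2089  0.0441]
ellipse [259.  196.3] [61.9 62.7] on band plane [ 0.4626 -0.2105  0.031 ]
tcp [ 0.4652 -0.2076  0.1997] gap 0.0725 q [-4.000e-04  7.070e-01  7.072e-01  1.000e-04]
```

```bash
python3 -c "
import cv2,numpy as np
cv2.imwrite('pics/duo.png',np.vstack([cv2.resize(cv2.imread('pics/%s.png'%n),None,fx=.78,fy=.78) for n in('k38p','w48')]))"
```

```text
(no output)
```

View pics/duo.png

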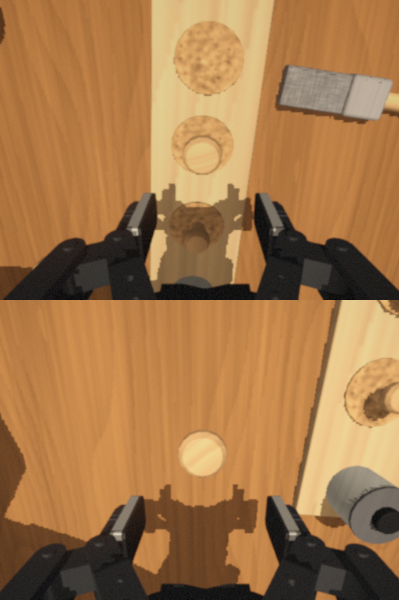

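The 38 stands centred on pad B (203,155 in the upper half). The 48 is at (202,453) in the lower half, under the gripper, with nothing near it.

```bash
python3 -m handwheel '{"deltas": [[0.7,-0.06,-0.06,0.8,0],[0.7,0,0,0.8,0],[0.7,0,0,0.8,0],[0.7,0,0,0.45,0],[0.7,0,0,0.13,0],[0.7,0,0,0,0],[-1,0,0,0,0],[-1,0,0,0,0],[-1,0,0,0,0],[-1,0,0,0,0]]}' 50; python3 -c "
from h import *
s=status.get_state();print(s['wrist_force'],s['tcp_pos'],s['finger_gap'])"
```

```text
clock: 15.82
tcp_pos: [0.4634, -0.2107, 0.0824]
orientation: [0.001, 0.707, 0.707, 0.0]
wrist_force: [-0.8, 1.4, 6.9]
finger_gap: 0.046
grip_force: 51.0
[-0.83036901  1.36631407  6.93159801] [ 0.46338104 -0.21072166  0.08240817] 0.04600975395215553
```

```bash
python3 -m handwheel '{"deltas": [[-1,0,0,-0.5,0],[-1,0,0,-0.9,0],[-1,0,0,-0.9,0],[-1,0.87,0.66,-0.65,0],[-1,0.87,0.66,0,0],[-1,0.87,0.66,0,0],[-1,0.87,0.66,0,0],[-1,0.87,0.66,0,0],[-1,0.87,0.66,0,0],[-1,0.87,0.66,0,0],[-1,0,0,0,0],[-1,0,0,0,0]]}' 50; python3 pad.py pC
```

```text
clock: 17.32
tcp_pos: [0.647, 0.033, 0.199]
orientation: [-0.0, 0.707, 0.707, -0.0]
wrist_force: [-0.9, -0.1, -1.6]
finger_gap: 0.0458
grip_force: 51.5
tcp [0.6468 0.0326 0.199 ] gap 0.0461 F [ 0.6  -0.69 -1.44] q [-1.000e-04  7.073e-01  7.069e-01 -4.000e-04]
cork [273.2  59.8] [ 92.6 100.4] [ 228   10   93  100 7256] on .018: [0.6551 0.1294 0.018 ] z 0.0197
cork [263.6 186.5] [77.2 81.6] [ 223  149   82   76 4927] on .018: [0.6484 0.034  0.018 ] z 0.0197
cork [251.1 343.4] [ 54.3 106.6] [ 203  321   99   48 3201] on .018: [ 0.6364 -0.1261  0.018 ] z 0.0175
```

```bash
python3 -m handwheel '{"deltas": [[-1,0.02,0.03,0.7,0],[-1,0,0,0.8,0],[-1,0,0,0.6,0],[-1,0,0,0.25,0],[-1,0,0,0.1,0],[-1,0,0,0.03,0],[-1,0,0,0,0],[-1,0,0,0,0]]}' 50;  python3 -c "
from h import *
s=status.get_state();print(s['wrist_force'],s['tcp_pos'],s['finger_gap'])"
```

```text
clock: 18.38
tcp_pos: [0.6491, 0.034, 0.1007]
orientation: [0.001, 0.707, 0.707, 0.0]
wrist_force: [-0.8, -0.2, -0.7]
finger_gap: 0.0456
grip_force: 51.5
[-0.79968064 -0.20098161 -0.69381352] [0.64909494 0.03402896 0.10071312] 0.0455910350591733
```

```bash
python3 -m handwheel '{"deltas": [[-1,0,-0.02,0.02,0],[-1,0,0,0.02,0],[-1,0,0,0,0]]}' 50
```

```text
clock: 18.75
tcp_pos: [0.6488, 0.0341, 0.1004]
orientation: [0.001, 0.707, 0.707, 0.001]
wrist_force: [-1.0, 0.6, 8.5]
finger_gap: 0.0462
grip_force: 52.2
```

```bash
python3 -m handwheel '{"deltas": [[0.4,0,0,0,0],[0.6,0,0,0,0],[0.6,0,0,0,0],[0.6,0,0,-0.3,0],[0.6,0,0,-0.8,0],[0.6,0,0,-0.8,0],[0.6,0,0,-0.6,0],[0.6,0,0,0,0]]}' 40
python3 w.py k48p .6484 .034 .024 .049 .035; python3 pad.py pC2 112
python3 -m handwheel '{"deltas": [[1,0.22,-0.93,0,0],[1,0.22,-0.93,0,0],[1,0.22,-0.93,0,0],[1,0.22,-0.93,0,0],[1,0.22,-0.93,0,0],[1,0.22,-0.93,0,0],[1,0,0,0,0],[1,0,0,0,0]]}' 40
python3 w.py w58 .425 .087 .029 .0355; python3 -c "
import cv2,numpy as np
cv2.imwrite('pics/duo2.png',np.vstack([cv2.resize(cv2.imread('pics/%s.png'%n),None,fx=.78,fy=.78) for n in('k48p','w58')]))"
```

```text
clock: 19.75
tcp_pos: [0.6493, 0.0339, 0.2014]
orientation: [0.002, 0.707, 0.707, 0.002]
wrist_force: [0.0, 0.5, -0.7]
finger_gap: 0.0684
grip_force: 0.0
raised 3466 top 0.0652 bbox centre [0.6497 0.035  0.055 ] band circle 0.6498 0.0348 0.024
top cap mean [0.6496 0.0361 0.062 ]
ellipse [260.9 199.8] [66.2 66.7] on band plane [0.6496 0.0341 0.049 ]
tcp [0.6484 0.0339 0.1995] gap 0.0682 q [0.001  0.7071 0.7071 0.0008]
tcp [0.6478 0.034  0.1982] gap 0.0682 F [ 0.08 -1.34 -0.67] q [1.000e-04 7.071e-01 7.071e-01 1.000e-04]
cork [282.3  53.3] [105.5 131.1] [ 225    0  107  114 8358] on .018: [0.6637 0.1346 0.018 ] z 0.0196
cork [263.4 180.9] [70.9 87. ] [ 221  144   85   58 1903] on .018: [0.6502 0.0395 0.018 ] z 0.0196
cork [254.8 297.5] [137.4 160.1] [  193   237   124   132 10334] on .018: [ 0.6425 -0.0725  0.018 ] z 0.0172
clock: 20.85
tcp_pos: [0.4249, 0.0867, 0.1978]
orientation: [0.0, 0.707, 0.707, -0.0]
wrist_force: [1.1, 1.2, -0.0]
finger_gap: 0.0853
grip_force: 0.0
raised 4663 top 0.0532 bbox centre [0.4241 0.0875 0.0421] band circle 0.4242 0.087 0.029
top cap mean [0.4243 0.0885 0.0499]
ellipse [260.7 195.8] [76.7 77.8] on band plane [0.4242 0.0866 0.0355]
tcp [0.4254 0.0867 0.198 ] gap 0.0852 q [2.000e-04 7.072e-01 7.071e-01 1.000e-04]
```

View pics/duo2.png

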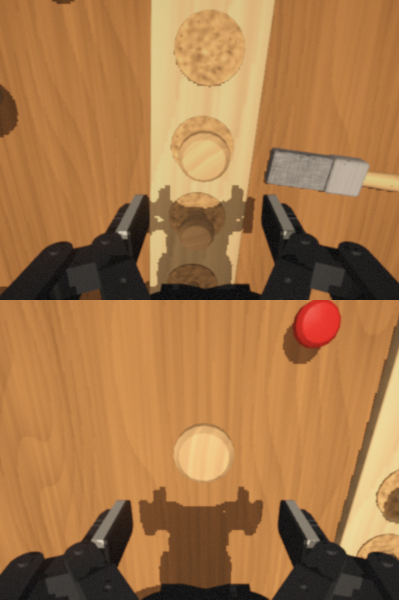

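The 48 stands on pad C within 1.5 mm of centre (204,155 in the upper half). The 58 is under the open gripper at (203,453) in the lower half.

```bash
python3 -m handwheel '{"deltas": [[1,0.01,-0.03,0.8,0],[1,0,0,0.8,0],[1,0,0,0.7,0],[1,0,0,0.4,0],[1,0,0,0.13,0],[1,0,0,0,0],[-1,0,0,0,0],[-1,0,0,0,0],[-1,0,0,0,0],[-1,0,0,0,0]]}' 50; python3 -c "
from h import *
s=status.get_state();print(s['wrist_force'],s['tcp_pos'],s['finger_gap'])"
```

```text
clock: 22.15
tcp_pos: [0.4241, 0.0872, 0.0862]
orientation: [0.001, 0.707, 0.707, 0.001]
wrist_force: [-1.7, -0.0, 5.1]
finger_gap: 0.0564
grip_force: 52.5
[-1.66914021 -0.04711672  5.06925174] [0.42413317 0.0871939  0.08621197] 0.05635573700604838
```

```bash
python3 -m handwheel '{"deltas": [[-1,0,0,-0.5,0],[-1,0,0,-0.9,0],[-1,0,0,-0.9,0],[-1,0.15,0.83,-0.55,0],[-1,0.15,0.83,0,0],[-1,0.15,0.83,0,0],[-1,0.15,0.83,0,0],[-1,0.15,0.83,0,0],[-1,0.15,0.83,0,0],[-1,0.15,0.83,0,0],[-1,0,0,0,0],[-1,0,0,0,0]]}' 50; python3 pad.py pD
```

```text
clock: 23.65
tcp_pos: [0.6551, 0.1292, 0.1988]
orientation: [-0.0, 0.707, 0.707, -0.001]
wrist_force: [0.3, 1.0, -1.1]
finger_gap: 0.0565
grip_force: 53.7
tcp [0.6548 0.1291 0.199 ] gap 0.056 F [-0.72 -0.9  -0.53] q [-4.000e-04  7.071e-01  7.071e-01 -5.000e-04]
cork [261.1  90. ] [ 22.  124.5] [ 216   79  100   23 1746] on .018: [0.6544 0.2049 0.018 ] z 0.0168
cork [262.2 187.6] [77.2 81.4] [ 222  149   82   72 4692] on .018: [0.6552 0.1293 0.018 ] z 0.0198
cork [247.1 348.2] [ 43.8 108.4] [ 202  331   98   38 1968] on .018: [ 0.6404 -0.0357  0.018 ] z 0.019
```

```bash
python3 -m handwheel '{"deltas": [[-1,0,-0.01,0.7,0],[-1,0,0,0.8,0],[-1,0,0,0.5,0],[-1,0,0,0.25,0],[-1,0,0,0.1,0],[-1,0,0,0.04,0],[-1,0,0,0,0],[-1,0,0,0,0],[-1,0,0,0.02,0],[-1,0,0,0,0]]}' 50
```

```text
clock: 24.95
tcp_pos: [0.6559, 0.1293, 0.1043]
orientation: [0.001, 0.707, 0.707, 0.001]
wrist_force: [-1.8, -0.8, 5.6]
finger_gap: 0.0557
grip_force: 54.3
```

Contact at the expected height. I'll release, rise clear and check everything.

```bash
python3 -m handwheel '{"deltas": [[0.6,0,0,0,0],[0.9,0,0,0,0],[0.9,0,0,0,0],[0.9,0,0,-0.3,0],[0.9,0,0,-0.8,0],[0.9,0,0,-0.8,0],[0.9,0,0,-0.6,0],[0.9,0,0,0,0]]}' 40
python3 w.py k58p .6552 .129 .029 .0535 .038
python3 -m handwheel '{"deltas": [[0.9,-0.5,-0.9,-0.5,0],[0.9,-0.5,-0.9,-0.5,0],[0.9,-0.5,-0.9,-0.5,0],[0.9,0,-0.9,-0.3,0],[0.9,0,0,0,0],[0.9,0,0,0,0]]}'
python3 - <<'E'
from m import *
a=cam("scene");b=cam("side"); save(a,"fs.png");save(b,"fd.png")
z=lambda i:cv2.cvtColor(i,cv2.COLOR_RGB2BGR)
cv2.imwrite("pics/final.png",np.vstack([cv2.resize(z(a["frame"][165:265,80:370]),(780,269)),cv2.resize(z(b["frame"][110:350,180:450]),(360,320)).copy() if 0 else cv2.copyMakeBorder(cv2.resize(z(b["frame"][110:350,180:450]),(360,320)),0,0,0,420,0)]))
P=cloud(a)
for n,x,y,zf in(("28",.6341,-.1525,.018),("38",.6415,-.0523,.018),("48",.6484,.0343,.018),("58",.6552,.1292,.018)):
    q=P.reshape(-1,3); q=q[(np.hypot(q[:,0]-x,q[:,1]-y)<.04)&(q[:,2]>.030)]; print(n,((q.min(0)+q.max(0))/2).round(4),"top",q[:,2].max().round(4))
s=status.get_state();print(s["clock"],s["qvel"].round(3))
E
```

```text
clock: 25.95
tcp_pos: [0.6569, 0.1293, 0.206]
orientation: [0.002, 0.707, 0.707, 0.002]
wrist_force: [0.3, 0.2, 0.4]
finger_gap: 0.0816
grip_force: 0.0
raised 5031 top 0.0712 bbox centre [0.6567 0.1296 0.0603] band circle 0.6566 0.1291 0.0291
top cap mean [0.6566 0.1306 0.0679]
ellipse [260.  201.2] [79.6 80.8] on band plane [0.6566 0.1286 0.0535]
tcp [0.6561 0.1292 0.204 ] gap 0.081 q [0.0009 0.7071 0.7071 0.0011]
clock: 26.75
tcp_pos: [0.5116, 0.0692, 0.2739]
orientation: [-0.0, 0.707, 0.707, -0.0]
wrist_force: [1.1, -0.7, 0.4]
finger_gap: 0.0811
grip_force: 0.0
28 [ 0.6367 -0.1523  0.0412] top 0.0524
38 [ 0.6415 -0.0511  0.0436] top 0.057
48 [0.651  0.0352 0.0474] top 0.0646
58 [0.6584 0.1295 0.0503] top 0.0705
26.85 [ 0.     0.006  0.005  0.004  0.001 -0.003]
```

View pics/final.png

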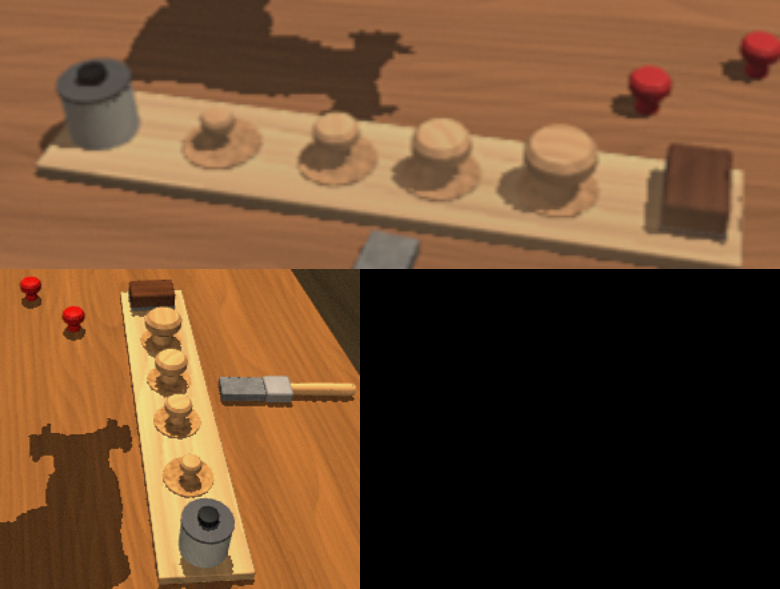

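All four knobs stand upright on their pads, 28, 38, 48, 58 going away from the tin (top strip (217,120), (336,135), (442,145), (560,155)). By the wrist camera each is within about 2 mm of its pad's centre. The tin and block are where they were.

```bash
python3 -c "
from workcell import hand_in
print(hand_in())"
```

```text
the job is handed in; nothing more can be done
None
```

I handed the job in at about 27 s: the knobs stand upright in order 28, 38, 48, 58 from the oil tin outward, each about 2 mm or less from its pad's centre, and the tin and sanding block look unmoved in the final pictures.

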